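# Run a batch of packages through the covered bonder station

## Robot

A 7-joint arm with a two-finger parallel gripper is mounted at the origin on the work surface. World frame = base frame: x ahead of the robot, y to its left, z up, the work surface at z = 0. Lengths are in m, angles in rad, forces in N, time in s.
With the tool pointing down it reaches from about 0.35 to 0.9 m from the base axis. Payload 8.1 kg.
Tool frame: the origin (TCP) lies midway between the tips of the shut fingers; the grasp point (between the pads) lies behind it (arm.tcp_to_grasp is the z of the grasp point in the tool frame, in m); z points along the fingers, y is the line along which they close (so a half turn about z gives the same grasp; the last joint's range is limited). The gripper opens to 92 mm and grips with 3 to 60 N. Pads are 19 mm wide; open, the fingers measure 130 mm over their backs; the gripper's body (75 mm by 190 mm) begins 47 mm behind the grasp point.
Start: joints at [-1.306, 0.434, 0.025, 1.573, -0.012, 1.134, -0.075], TCP at [0.225, 0.583, 0.227] pointing down, gripper open.
Joint ranges: [-2.62, 2.62], [-0.44, 2.09], [-1.27, 1.32], [0.08, 2.57], [-1.32, 4.46], [0.12, 2], [-2.74, 2.74]. Speed limits (rad/s): [2.22, 2.22, 3.01, 3.01, 3.14, 3.14, 3.14].

## Interface

Orientations are given as a rotation vector (axis times angle).
In Python, from cell import readout, vision, arm gives the robot as it stands.
- The arm moves only by the tool carry_out, never from a script. Its argument "increments" is one flat list of numbers, 6 for each row, row after row: the shift along the world's x, y, z in mm, then the turn, a rotation vector about the world's x, y, z in rad. In form: [tx, ty, tz, wx, wy, wz, tx, ty, tz, wx, wy, wz, ...]. A call has 1 to 20 rows; each row shifts and turns the commanded pose from where the row before left it; what a row does not reach is not made up. A row lasts 1/8 s, in which the tool goes at most 62.5 mm and 10.7 degrees, less where a joint would pass 70% of its speed; a pose out of reach is approached as far as the arm can. A call with a gripper value outside its range is refused whole. "grip" is the closure, from 0 (fully open) to 1 (shut), set as the call begins (left out, the last holds). The fingers move at their own pace and stop on an object; "newtons" is the grip in N (left out, the last holds). Time passes only in rows, so rows that do not move let the fingers close. It gives the time, the measured TCP pose, the force, the opening and the grip force at its end, in the units of the state.
- readout.observe(): the state, without advancing time (a new reading comes with each control period).
- vision.get_image(name): name is "scene" or "top" or "wrist"; returns the picture (480x640x3 uint8, red, green, blue); there is no depth.
- vision.calibration(name): a dict with "fov_y" (degrees; the focal length in pixels is half the picture's height over the tangent of half this angle, whatever the lens; pixels are square), "cx", "cy" (the principal point, pixels), "pose" (4x4, takes a point from camera to world coordinates). Camera axes: x right, y up, looking along -z (the intrinsics and any distortion apply to the point x, -y, -z); pixel columns grow to the right and rows downward; lengths in m; the calibration is good to about 2 mm. A picture is of the moment at which its call begins: read the wrist's pose just before it. calibration takes no time and is no camera call; for the wrist camera it gives the pose at the moment of the call.
- arm.sign_off(): hands the job in; it is judged then, once.
The state is a dict: "clock": time; "joints": joint angles; "dq": joint speeds; "joint_efforts": joint torques, N m; "position": TCP position; "ee_rot": TCP orientation; "force": force on the tool from outside, world axes, zero at the start; "ft_torque": the same for the moment, N m; "width": opening from 0.0 (shut) to 1.0 (fully open); "gripper_force": force on a finger pad.
Only numpy, scipy, OpenCV 4.12 (cv2) and the standard library are available. Lean on these libraries where they do the work, as an engineer would, in place of code of your own. Each camera call takes 0.05 s, during which the arm holds its last target. There are 200 camera calls.

## Task

Fold the work station's clear hinged cover up, lay every brass package from the bench flat on the station's deck, and fold the cover fully down over them. With the cover shut over the packages, start the cycle by pressing the long bar switch on the console near its middle, all the way down with both ends going down evenly, for about half a second. Then fold the cover up again and leave it standing upright, move every package into the black three-bay carrier tray, one lying flat in each bay, without disturbing the small loupe, spool and jar that stand among these things.

Things in the scene. Friction and masses are not known exactly. Their poses are not given: they have to be found in the camera images.
- station: fixed grey base 170 (x) x 250 (y) x 30 mm; its top is the deck, with 8 mm high lips at front and sides, a 36 mm high back wall at x +75 to +85 mm and two thin 36 mm posts at the front corners (x -78, y +-118 mm). The shut cover lies 36 mm above the deck. Origin: centre of the underside; x points from the open front to the hinge side, y along the hinge
- deck (a point): centre of the deck surface, 30 mm above the bench, axes of the station. Flat area between the lips: x -79 to +75, y -119 to +119 mm; room for three packages side by side (for example at y -72, 0, +72 mm, long axes along x)
- cover_hinge (a point): middle of the cover's hinge line, at station x +75, z +70 mm; the hinge line runs along the station's y. Axes of the station
- cover_handle (a point): middle of the cover's handle: round steel bar, 10 mm diameter, 130 mm long along station y, on two end arms 50 mm beyond the cover's free edge, in the cover's plane, 200 mm from the hinge line. Can be pinched from above with a vertical tool at any cover angle, fingers closing along station x. Its axes turn with the cover
- cover (a joint): cover angle a (rad): 0 shut flat over the deck, handle towards station -x; 1.571 upright; stop at 2.15, leaning back. Aluminium frame 150 x 250 x 8 mm with a clear pane, 0.25 kg, stiff friction hinge: stays where it is left; takes up to about 4 N at the handle. Handle = hinge + 200 mm * (-cos a, sin a) in station (x, z)
- console: fixed grey switch console, 260 (x) x 110 (y) x 48 mm, on one side of the station, the tray on the other (either way round). Origin: centre of the underside; the bar switch lies along its x
- bar_mid (a point): where to press: on the top face of the aluminium bar, midway along it (bar 230 mm long in console x, 42 mm wide, 10 mm thick; top 71 mm over the bench, dark strip along it), 44 mm on the console's -y side of the bar's hinge. A dark steel rail (top at 74 mm) runs along the hinge, its face 47 mm from this point. Axes of the bar: x along it
- bar (a joint): bar's hinge angle (rad) about its long rear edge: 0 at rest, 0.20 at the stop, counted as pressed beyond 0.14; this point then sinks about 9 mm to the stop. It springs back; takes about 2.5 N to start and 5 N to reach the stop at the press point
- bar_twist (a joint): bar's tilt end to end (rad): 0 = both ends level, positive = the console's +x end is lower; must be within +-0.035 while pressed. Springs back; a push off-centre twists it by (force x offset) / 6 Nm per rad, at most 0.09
- tray: fixed black carrier tray, 172 (x) x 84 (y) x 14 mm high, 4 mm walls and floor, divided by two cross walls into three bays side by side along its x. Origin: centre of the underside
- tray_floor (a point): centre of the tray's floor surface, 4 mm above the bench, axes of the tray. Bay centres at x -56, 0, +56 mm; each bay is 52 mm (x) x 76 mm (y) inside, walls rise 10 mm above the floor; a package fits with its long axis along the tray's y
- module1: brass-coloured electronic package, loose, 90 g: a 56 x 32 x 5 mm base flange with a 40 x 32 mm body rising to 22 mm overall height (steel lid inlay on top). Long axis = its x; grip it across its 32 mm width (y). Origin: centre of its underside. There are 2 or 3 of these, all alike; an absent one reads None
- module2: brass-coloured electronic package, loose, 90 g: a 56 x 32 x 5 mm base flange with a 40 x 32 mm body rising to 22 mm overall height (steel lid inlay on top). Long axis = its x; grip it across its 32 mm width (y). Origin: centre of its underside. There are 2 or 3 of these, all alike; an absent one reads None
- module3: brass-coloured electronic package, loose, 90 g: a 56 x 32 x 5 mm base flange with a 40 x 32 mm body rising to 22 mm overall height (steel lid inlay on top). Long axis = its x; grip it across its 32 mm width (y). Origin: centre of its underside. There are 2 or 3 of these, all alike; an absent one reads None
- loupe: bystander, leave alone: small black eye loupe, 36 mm across, 32 mm high, standing. Origin: under its centre, on the bench
- spool: bystander, leave alone: white wire spool, 40 mm across, 36 mm high, standing. Origin: under its centre, on the bench
- jar: bystander, leave alone: amber jar, 40 mm across, 50 mm high, standing. Origin: under its centre, on the bench

How it is judged:
On the way, in this order (a step that is already met when the one before it is completed fails the run):
1. every package lies flat on the deck and the cover is shut over them (x of module1 in the frame of deck between -0.066 and 0.066 m and y of module1 in the frame of deck between -0.108 and 0.108 m and z of module1 in the frame of deck between -0.004 and 0.005 m and angle between each of module1, module2, module3's own z axis and vertical below 0.12 rad and x of module2 in the frame of deck between -0.066 and 0.066 m and y of module2 in the frame of deck between -0.108 and 0.108 m and z of module2 in the frame of deck between -0.004 and 0.005 m and x of module3 in the frame of deck between -0.066 and 0.066 m and y of module3 in the frame of deck between -0.108 and 0.108 m and z of module3 in the frame of deck between -0.004 and 0.005 m and value of joint cover below 0.05 rad), for 0.2 s.
2. with the packages on the deck and the cover shut, the bar is pressed down with both ends level (all of step 1 and value of joint bar above 0.14 rad and value of joint bar_twist between -0.035 and 0.035 rad), for 0.2 s.
At the end, for the whole second after the job is handed in: every package lies flat (within 7 degrees) on the floor of the tray, one to a bay, at rest; the cover stands upright (80 to 100 degrees); the bar has sprung back (x of module1 in the frame of tray_floor between -0.084 and 0.084 m and y of module1 in the frame of tray_floor between -0.04 and 0.04 m and z of module1 in the frame of tray_floor between -0.004 and 0.005 m and angle between each of module1, module2, module3's own z axis and vertical below 0.12 rad and linear speed of each of module1, module2, module3 below 0.02 m/s and x of module2 in the frame of tray_floor between -0.084 and 0.084 m and y of module2 in the frame of tray_floor between -0.04 and 0.04 m and z of module2 in the frame of tray_floor between -0.004 and 0.005 m and x of module3 in the frame of tray_floor between -0.084 and 0.084 m and y of module3 in the frame of tray_floor between -0.04 and 0.04 m and z of module3 in the frame of tray_floor between -0.004 and 0.005 m and value of joint cover between 1.4 and 1.745 rad and value of joint bar below 0.05 rad); the robot touches nothing.
It fails at once if a bystander is moved more than 4 cm or knocked over (distance of any of loupe, spool, jar from where it was at the start of the episode above 0.04 m or angle between any of loupe, spool, jar's own z axis and vertical above 0.7 rad).
Of module1, module2, module3 only 2 to 3 are there at a start; the rules pass over those that are not, and their reading is None.
At some moment in a run one of module1, module2, module3 may be knocked a few centimetres aside while the robot is not near it.
Once in a run the grip may slacken for a moment while it holds something.
It also fails if it takes over 210 s, if anything falls off the work surface, if the arm or the gripper's body presses on something with over 40 N, if the wrist force passes 120 N, or if a joint passes its speed limit or range.

## Working session

There is one attempt and no reset: what is moved stays moved. The work goes in short steps, Python scripts to look and compute and a tool call to move; the robot and the scene stay as the last step left them, time stands still between calls to the robot, and variables do not carry over. Pictures are saved under pics/ and viewed, at most 14 in all, crops included, and the job is handed in when it is done.

Besides the shell and the picture viewer there is one more tool, called after ">>>" by a JSON object that holds its "api" and its "payload", one argument or row to a line. carry_out: Moves the arm, as the interface text tells. Its arguments: {"type":"object","properties":{"increments":{"type":"array","items":{"type":"number"}},"grip":{"type":"number"},"newtons":{"type":"number"}},"required":["increments"]}

```bash
mkdir -p pics; ls
python3 - <<'E'
from cell import readout, vision, arm
import cv2,numpy as np
print(readout.observe()); print(arm.tcp_to_grasp)
for n in("scene","top","wrist"):
    c=vision.calibration(n); print(n,c)
for n in("scene","top"):
    cv2.imwrite(f"pics/{n}0.png",vision.get_image(n)[:,:,::-1])
E
```

```text
pics
{'clock': 0.0, 'joints': array([-1.30565366,  0.43521146,  0.02499256,  1.57408625, -0.01157929,
        1.13397119, -0.07510421]), 'dq': array([ 2.08703401e-03,  1.10309827e-03,  9.85992234e-04, -3.95486883e-04,
       -3.15794881e-04, -1.63602539e-05,  3.29283720e-05]), 'joint_efforts': array([-2.84896742e-04, -6.67834640e+01,  9.85020362e-01, -3.14474881e+01,
       -6.06066710e-02,  4.26648546e-02,  1.57648496e-04]), 'position': array([0.22458521, 0.58272436, 0.22595655]), 'ee_rot': array([-5.74506220e-01, -3.08849784e+00,  2.39909678e-03]), 'force': array([ 0.08924077,  0.30777257, -0.2195014 ]), 'ft_torque': array([ 0.03462273,  0.00910435, -0.00736183]), 'gripper_force': 0.0, 'width': 0.99660516913886}
-0.0188
scene {'fov_y': 51.05529399652595, 'cx': 325.30154653632536, 'cy': 241.05636655898002, 'pose': array([[ 0.29291376, -0.59792393,  0.74611561,  1.25482291],
       [ 0.95597494,  0.19759206, -0.21695458, -0.18980823],
       [-0.01770419,  0.77681681,  0.62947773,  0.65469923],
       [ 0.        ,  0.        ,  0.        ,  1.        ]])}
top {'fov_y': 55.04181255941304, 'cx': 311.98257324364926, 'cy': 238.27848824382767, 'pose': array([[-0.10181849,  0.97334993, -0.20548214,  0.37756528],
       [-0.99480204, -0.09990831,  0.0196781 ,  0.01502453],
       [-0.0013757 ,  0.20641765,  0.97846301,  1.02899795],
       [ 0.        ,  0.        ,  0.        ,  1.        ]])}
wrist {'fov_y': 68.07241674114093, 'cx': 322.059952506415, 'cy': 237.90882770410053, 'pose': array([[ 0.35910621, -0.90490714, -0.2284421 ,  0.16185919],
       [ 0.93329549,  0.347789  ,  0.08945576,  0.60699505],
       [-0.0014995 , -0.2453281 ,  0.96943895,  0.38453256],
       [ 0.        ,  0.        ,  0.        ,  1.        ]])}
```

View pics/top0.png

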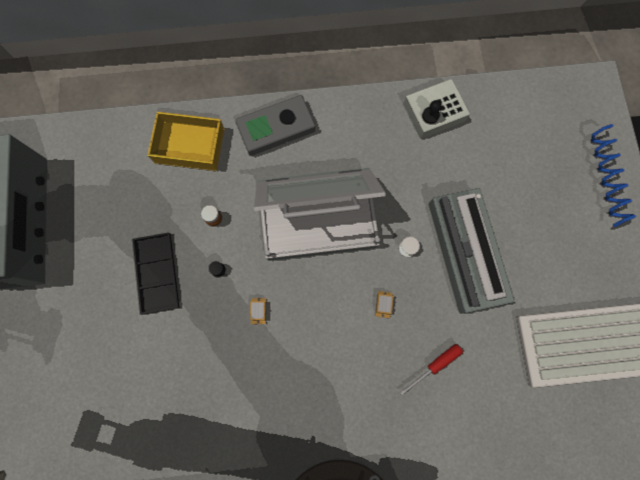

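View pics/scene0.png

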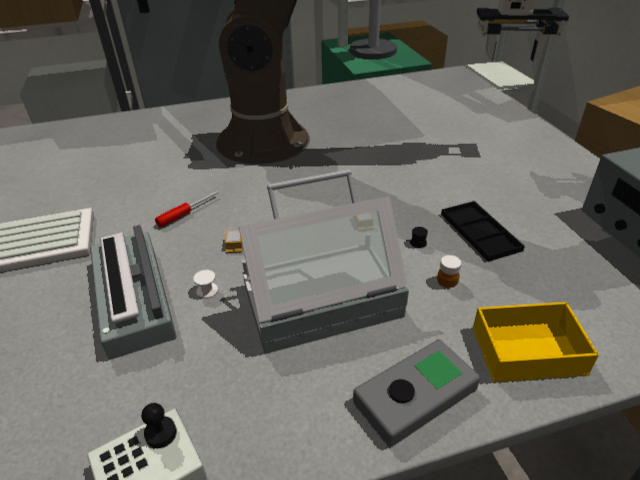

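The top view shows two packages, at about (258,310) and (385,304). The tray is at (157,273) and the station at (320,215), with its cover part-open. The console is at (470,250). The loupe is at (217,269), the jar at (210,215) and the spool at (410,246). I'll enlarge the view for precise pixels.

```bash
cat > h.py <<'E'
from cell import readout, vision, arm
import cv2,numpy as np
from scipy.spatial.transform import Rotation as R
def ray(c,u,v):
    f=240/np.tan(np.radians(c["fov_y"]/2)); P=c["pose"]
    return P[:3,3],P[:3,:3]@np.array([(u-c["cx"])/f,-(v-c["cy"])/f,-1])
def at(c,u,v,z):
    o,d=ray(c,u,v); return o+d*(z-o[2])/d[2]
def proj(c,p):
    f=240/np.tan(np.radians(c["fov_y"]/2)); P=c["pose"]
    q=P[:3,:3].T@(np.asarray(p)-P[:3,3]); return np.array([c["cx"]-f*q[0]/q[2],c["cy"]+f*q[1]/q[2]])
def crop(img,x0,y0,x1,y1,s,name):
    cv2.imwrite(name,cv2.resize(img[y0:y1,x0:x1,::-1],None,fx=s,fy=s,interpolation=cv2.INTER_CUBIC))
E
python3 - <<'E'
import cv2
i=cv2.imread("pics/top0.png")
a=cv2.resize(i[150:330,120:320],None,fx=4,fy=4,interpolation=cv2.INTER_CUBIC)[:600]
cv2.imwrite("pics/a.png",cv2.resize(i[180:330,120:320],None,fx=4,fy=4,interpolation=2))
cv2.imwrite("pics/b.png",cv2.resize(i[180:330,320:520],None,fx=4,fy=4,interpolation=2))
E
```

```text
(no output)
```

View pics/a.png

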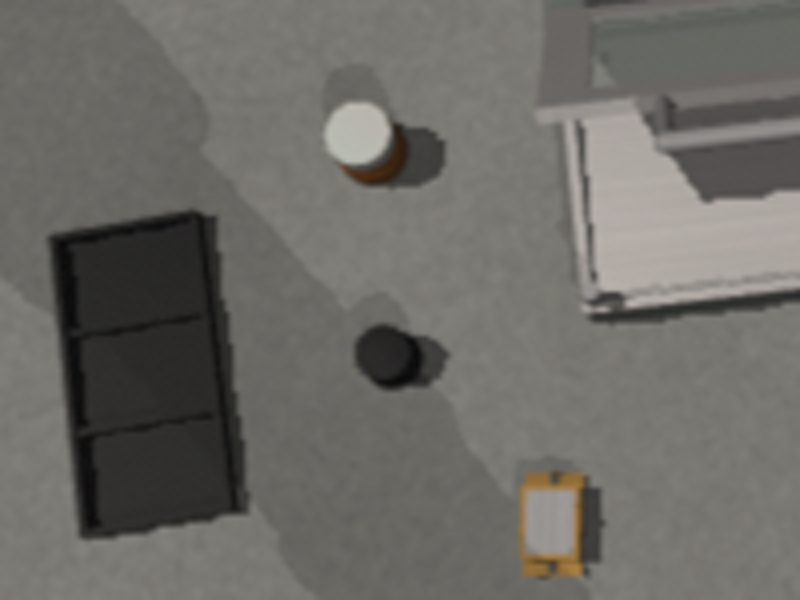

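View pics/b.png

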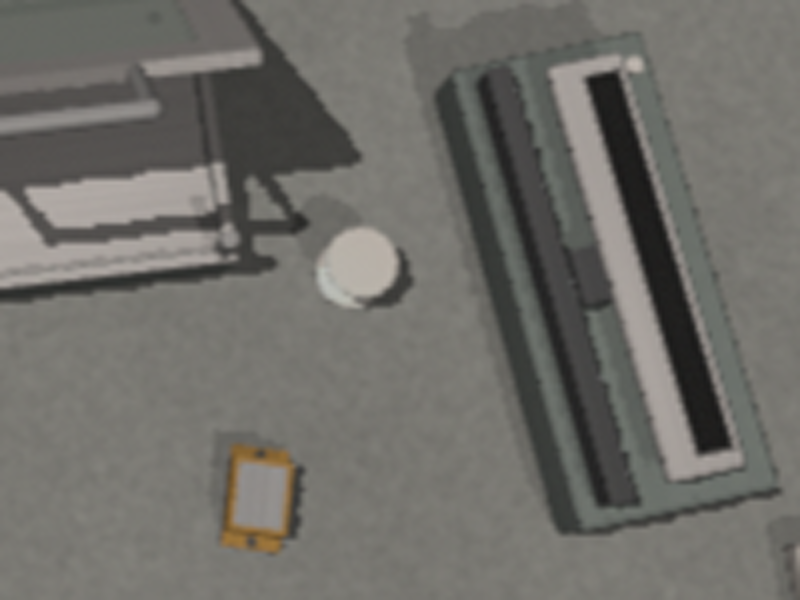

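Run:
```python
from h import *
np.set_printoptions(precision=4,suppress=True)
c=vision.calibration("top")
def A(U,V,z,x0=120): return at(c,x0+(U+.5)/4-.5,180+(V+.5)/4-.5,z)
def B(U,V,z): return A(U,V,z,320)
def rep(n,ps):
    ps=np.array(ps); print(n,"centre",ps.mean(0),"edges",[round(np.linalg.norm(ps[i]-ps[i-1]),4) for i in range(len(ps))],"dirs",[round(float(np.degrees(np.arctan2(*(ps[i]-ps[i-1])[1::-1]))),1) for i in range(len(ps))])
rep("tray",[A(*p,.014) for p in[(52,237),(205,213),(242,512),(85,537)]])
rep("m1lid",[A(*p,.022) for p in[(527,487),(578,487),(575,557),(524,557)]])
rep("m1bot",[A(*p,.005) for p in[(524,474),(583,474),(583,576),(522,576)]])
rep("m2lid",[B(*p,.022) for p in[(239,457),(291,464),(285,537),(230,529)]])
rep("m2bot",[B(*p,.005) for p in[(233,444),(293,452),(282,553),(221,545)]])
rep("posts",[A(605,300,.05),B(228,238,.05)])
rep("lip",[A(590,315,.038),B(243,262,.038)])
rep("bar",[B(*p,.071) for p in[(548,68),(622,55),(742,462),(670,482)]])
rep("console",[B(*p,.048) for p in[(455,70),(640,35),(778,490),(575,532)]])
for n,p in dict(loupe=A(388,352,.032),jar=A(360,134,.05),spool=B(363,262,.036)).items(): print(n,p)
# handle: ends
print("handle ray", [A(665,140,z) for z in(.15,.2,.22)],[B(155,108,z) for z in(.15,.2,.22)])
```

```text
tray centre [0.5485 0.3466 0.014 ] edges [np.float64(0.1698), np.float64(0.0864), np.float64(0.17), np.float64(0.0858)] dirs [4.8, -86.6, -175.4, 93.2]
m1lid centre [0.4431 0.1285 0.022 ] edges [np.float64(0.0375), np.float64(0.0277), np.float64(0.0375), np.float64(0.0275)] dirs [-6.8, -95.8, 172.9, 84.2]
m1bot centre [0.4426 0.1294 0.005 ] edges [np.float64(0.0555), np.float64(0.0326), np.float64(0.0555), np.float64(0.0334)] dirs [-5.4, -95.9, 175.4, 84.2]
m2lid centre [ 0.4285 -0.1478  0.022 ] edges [np.float64(0.0392), np.float64(0.0284), np.float64(0.0395), np.float64(0.0299)] dirs [-14.7, -103.5, 167.4, 75.9]
m2bot centre [ 0.4287 -0.1483  0.005 ] edges [np.float64(0.0559), np.float64(0.0334), np.float64(0.0558), np.float64(0.0336)] dirs [-14.3, -103.5, 165.9, 76.7]
posts centre [ 0.5617 -0.0284  0.05  ] edges [np.float64(0.2315), np.float64(0.2315)] dirs [92.6, -87.4]
lip centre [ 0.5531 -0.0278  0.038 ] edges [np.float64(0.2494), np.float64(0.2494)] dirs [90.9, -89.1]
bar centre [ 0.5276 -0.3581  0.071 ] edges [np.float64(0.228), np.float64(0.0412), np.float64(0.2246), np.float64(0.0394)] dirs [6.4, -85.6, -174.0, 99.3]
console centre [ 0.5255 -0.3476  0.048 ] edges [np.float64(0.2579), np.float64(0.106), np.float64(0.2572), np.float64(0.1109)] dirs [5.2, -84.8, -173.7, 95.6]
loupe [0.5431 0.2088 0.032 ]
jar [0.6623 0.2134 0.05  ]
spool [ 0.5488 -0.2183  0.036 ]
handle ray [array([0.6148, 0.0437, 0.15  ]), array([0.6013, 0.0421, 0.2   ]), array([0.5959, 0.0414, 0.22  ])] [array([ 0.6165, -0.1005,  0.15  ]), array([ 0.6029, -0.0939,  0.2   ]), array([ 0.5974, -0.0913,  0.22  ])]
```

The top view gives these estimates:
- **Station:** yaw about 1°, hinge at about (.713,-.025).
- **Cover:** about 53°, handle at about (.594,-.026,.23).

Next I go above the handle.

>>> {"api": "carry_out", "payload": {
  "increments": [31, -51, 6, 0, 0, -0.099, 31, -51, 6, 0, 0, -0.099, 31, -51, 6, 0, 0, -0.099, 31, -51, 6, 0, 0, -0.099, 31, -51, 6, 0, 0, -0.099, 31, -51, 6, 0, 0, -0.099, 31, -51, 6, 0, 0, -0.099, 31, -51, 6, 0, 0, -0.099, 31, -51, 6, 0, 0, -0.099, 31, -51, 6, 0, 0, -0.099, 31, -51, 6, 0, 0, -0.099, 31, -51, 6, 0, 0, -0.099, 0, 0, 0, 0, 0, 0, 0, 0, 0, 0, 0, 0],
  "grip": 0.3,
  "newtons": 15
}}

```text
clock: 1.85
position: [0.5964, -0.0284, 0.2981]
ee_rot: [-2.204, -2.237, 0.001]
force: [-0.2, -0.3, -0.6]
width: 0.7
gripper_force: 0.0
```

Run:
```python
from h import *
s=readout.observe();c=vision.calibration("wrist"); w=vision.get_image("wrist"); 
cv2.imwrite("pics/w1.png",w[:,:,::-1]);print(s["clock"],s["position"],s["ee_rot"],s["joints"],s["width"])
for z in (.22,.23,.24):print(z,proj(c,[.594,-.026,z]))
print(proj(c,[.594,.039,.23]),proj(c,[.594,-.091,.23]))
```

```text
1.85 [ 0.59640106 -0.02843233  0.29807379] [-2.20376964e+00 -2.23735871e+00  1.07667223e-03] [-0.43912396  0.36435916  0.5647359   1.56838432 -0.20131651  1.26873227
  0.17139516] 0.700013642949931
0.22 [321.07653903 243.20391848]
0.23 [321.01800703 247.11713776]
0.24 [320.95444563 251.36660223]
[322.59444616 145.75967057] [319.64118095 335.64044347]
```

View pics/w1.png

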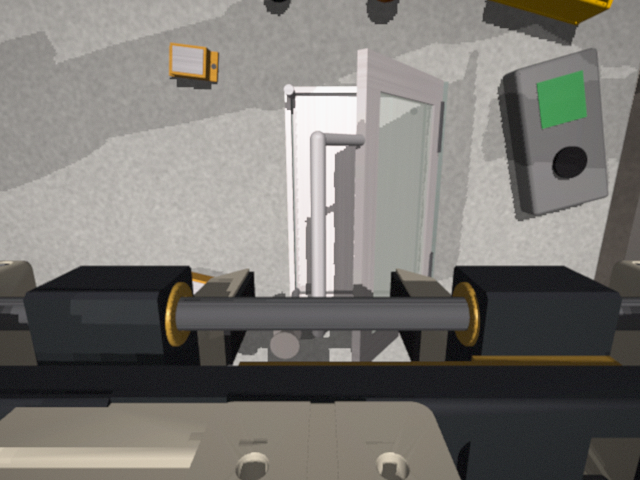

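The handle shows at column 319, where 321 was predicted, so I descend and pinch it.

>>> {"api": "carry_out", "payload": {
  "increments": [-1, 0, -28, 0, 0, 0, -1, 0, -28, 0, 0, 0, 0, 0, -28, 0, 0, 0, 0, 0, 0, 0, 0, 0]
}}

```text
clock: 2.4
position: [0.593, -0.0267, 0.213]
ee_rot: [-2.199, -2.239, 0.004]
force: [0.1, 0.6, 0.5]
width: 0.703
gripper_force: 0.0
```

>>> {"api": "carry_out", "payload": {
  "increments": [0, 0, 0, 0, 0, 0, 0, 0, 0, 0, 0, 0, 0, 0, 0, 0, 0, 0, 0, 0, 0, 0, 0, 0, 0, 0, 0, 0, 0, 0, 0, 0, 0, 0, 0, 0],
  "grip": 1,
  "newtons": 15
}}

```text
clock: 3.15
position: [0.5942, -0.0288, 0.2147]
ee_rot: [-2.204, -2.237, 0.001]
force: [-2.6, -0.3, 3.7]
width: 0.102
gripper_force: 15.1
```

>>> {"api": "carry_out", "payload": {
  "increments": [14.3, 0, 9.9, 0, 0, 0, 15.2, 0, 8.6, 0, 0, 0, 15.9, 0, 7.2, 0, 0, 0, 16.4, 0, 5.8, 0, 0, 0]
}}

```text
clock: 3.65
position: [0.6561, -0.0281, 0.2465]
ee_rot: [-2.203, -2.237, 0.001]
force: [-5.0, 1.4, 4.0]
width: 0.102
gripper_force: 15.0
```

>>> {"api": "carry_out", "payload": {
  "increments": [16.8, 0, 4.4, 0, 0, 0, 17.1, 0, 2.9, 0, 0, 0, 17.3, 0, 1.4, 0, 0, 0, 17.4, 0, 0, 0, 0, 0, 0, 0, 0, 0, 0, 0, 0, 0, 0, 0, 0, 0]
}}

```text
clock: 4.4
position: [0.7254, -0.0277, 0.2549]
ee_rot: [-2.203, -2.239, -0.002]
force: [2.5, 3.8, 0.6]
width: 0.097
gripper_force: 15.0
```

>>> {"api": "carry_out", "payload": {
  "increments": [0, 0, 0, 0, 0, 0, 0, 0, 0, 0, 0, 0, 0, 0, 0, 0, 0, 0],
  "grip": 0.3
}}

```text
clock: 4.78
position: [0.7248, -0.0295, 0.2549]
ee_rot: [2.206, 2.237, -0.001]
force: [0.3, -0.5, -0.4]
width: 0.378
gripper_force: 0.0
```

>>> {"api": "carry_out", "payload": {
  "increments": [0, 0, 50, 0, 0, 0, 0, 0, 30, 0, 0, 0, -31.4, 17.4, 0, 0, 0, 0.162, -31.4, 17.4, 0, 0, 0, 0.162, -31.4, 17.4, 0, 0, 0, 0.162, -31.4, 17.4, 0, 0, 0, 0.162, -31.4, 17.4, 0, 0, 0, 0.162, -31.4, 17.4, -50, 0, 0, 0.162, -31.4, 17.4, -50, 0, 0, 0.162, -31.4, 17.4, -50, 0, 0, 0.162, -31.4, 17.4, -50, 0, 0, 0.162, 0, 0, 0, 0, 0, 0]
}}

```text
clock: 6.28
position: [0.4376, 0.1275, 0.132]
ee_rot: [-0.147, -3.131, 0.005]
force: [1.0, 0.5, 0.5]
width: 0.701
gripper_force: 0.0
```

```bash
cat >> h.py <<'E'
def modules(img,c,z=.012):
    h=cv2.cvtColor(img,cv2.COLOR_RGB2HSV)
    m=cv2.inRange(h,(10,120,70),(25,255,255)); out=[]
    m=cv2.morphologyEx(m,cv2.MORPH_CLOSE,np.ones((5,5)))
    for k in cv2.findContours(m,cv2.RETR_EXTERNAL,cv2.CHAIN_APPROX_NONE)[0]:
        if cv2.contourArea(k)<60: continue
        r=cv2.minAreaRect(k); b=cv2.boxPoints(r); w=np.array([at(c,*p,z) for p in b])
        e=w[1]-w[0],w[2]-w[1]; e=max(e,key=np.linalg.norm); a=np.degrees(np.arctan2(e[1],e[0]))
        out.append((w.mean(0)[:2].round(4),round((a+90)%180-90,1),[round(float(np.linalg.norm(w[i]-w[i-1])),3) for i in(1,2)]))
    return out
E
python3 - <<'E'
from h import *
s=readout.observe(); print(s["clock"],s["position"],s["ee_rot"],s["joints"],s["width"])
c=vision.calibration("top"); print("base",modules(cv2.imread("pics/top0.png")[:,:,::-1],c))
t=vision.get_image("top"); cv2.imwrite("pics/t2.png",t[:,:,::-1]); print(modules(t,c))
cw=vision.calibration("wrist"); w=vision.get_image("wrist"); cv2.imwrite("pics/w2.png",w[:,:,::-1]); print(modules(w,cw))
E
```

```text
6.275 [0.43762057 0.12754856 0.13199239] [-0.14679018 -3.13072036  0.0045033 ] [-0.53307369  0.28118376  0.16257709  2.09200309 -0.0644653   0.78092684
  1.14649305] 0.7010811515950396
base [(array([0.4418, 0.1284]), np.float64(-4.6), [0.031, 0.052]), (array([ 0.4283, -0.1478]), np.float64(-14.6), [0.054, 0.034]), (array([0.8572, 0.2669]), np.float64(76.5), [0.13, 0.175])]
[(array([ 0.4279, -0.1479]), np.float64(-13.9), [0.053, 0.032]), (array([0.8572, 0.2669]), np.float64(76.5), [0.13, 0.175])]
[(array([0.5656, 0.2116]), np.float64(84.5), [0.338, 0.009]), (array([0.524 , 0.2448]), np.float64(4.7), [0.02, 0.059]), (array([ 0.5001, -0.0035]), np.float64(-15.7), [0.059, 0.02]), (array([ 0.4193, -0.1255]), np.float64(-17.2), [0.017, 0.038]), (array([0.4399, 0.131 ]), np.float64(-4.6), [0.032, 0.054])]
```

>>> {"api": "carry_out", "payload": {
  "increments": [2, 1, -40, 0, 0, 0, 1, 1, -40, 0, 0, 0, 0, 0, -30, 0, 0, 0, 0, 0, -13, 0, 0, 0, 0, 0, 0, 0, 0, 0]
}}

```text
clock: 7.0
position: [0.4466, 0.1295, 0.0123]
ee_rot: [0.156, 3.137, -0.0]
force: [-0.6, 0.9, -1.0]
width: 0.697
gripper_force: 0.0
```

>>> {"api": "carry_out", "payload": {
  "increments": [0, 0, 0, 0, 0, 0, 0, 0, 0, 0, 0, 0, 0, 0, 0, 0, 0, 0, 0, 0, 0, 0, 0, 0, 0, 0, 0, 0, 0, 0],
  "grip": 1,
  "newtons": 30
}}

```text
clock: 7.62
position: [0.4458, 0.1299, 0.0123]
ee_rot: [0.154, 3.137, 0.001]
force: [-0.7, -0.1, 7.3]
width: 0.342
gripper_force: 30.0
```

>>> {"api": "carry_out", "payload": {
  "increments": [0, 0, 30, 0, 0, 0, 0, 0, 50, 0, 0, 0, 0, 0, 40, 0, 0, 0, 46.5, -25.5, 0, 0, 0, 0.028, 46.5, -25.5, 0, 0, 0, 0.028, 46.5, -25.5, 0, 0, 0, 0.028, 46.5, -25.5, 0, 0, 0, 0.028, 0, 0, 0, 0, 0, 0, 0, 0, 0, 0, 0, 0]
}}

```text
clock: 8.75
position: [0.6308, 0.0279, 0.1312]
ee_rot: [0.022, -3.14, -0.0]
force: [0.5, -0.2, -0.2]
width: 0.345
gripper_force: 30.0
```

Run:
```python
from h import *
s=readout.observe(); print(s["clock"],s["position"],s["ee_rot"],s["width"],s["gripper_force"])
t=vision.get_image("top"); c=vision.calibration("top"); print(modules(t,c),modules(t,c,.13))
crop(t,220,150,480,330,3,"pics/t3.png")
```

```text
8.75 [0.6307805  0.02792219 0.13122713] [ 2.15065500e-02 -3.13982124e+00 -3.00588176e-04] 0.3446203813272129 29.997995495796204
[(array([ 0.4284, -0.1478]), np.float64(-13.9), [0.055, 0.034]), (array([0.857, 0.267]), np.float64(76.5), [0.13, 0.175])] [(array([ 0.4225, -0.1289]), np.float64(-13.9), [0.048, 0.03]), (array([0.8014, 0.2377]), np.float64(76.5), [0.115, 0.155])]
```

View pics/t3.png

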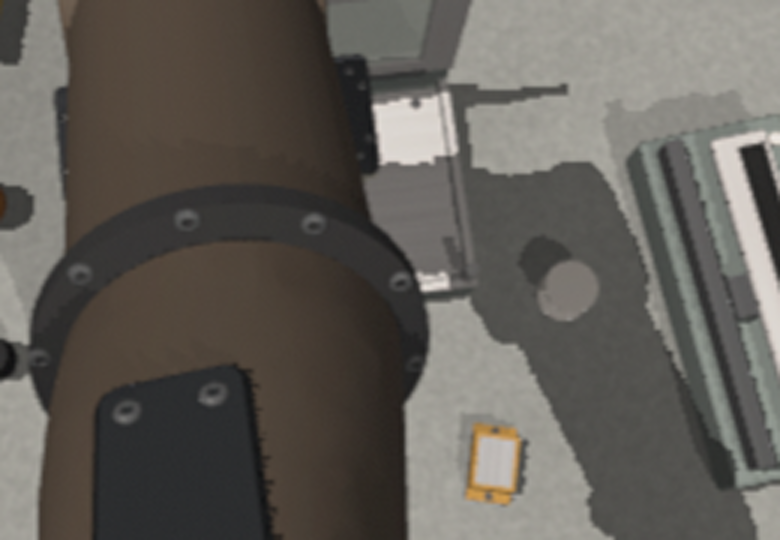

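The arm hides the station from above. Module 2 is still where it was, and the grip is holding (width .345). Lowering onto the deck.

>>> {"api": "carry_out", "payload": {
  "increments": [0, 0, -40, 0, 0, 0, 0, 0, -30, 0, 0, 0, 0, 0, -12, 0, 0, 0, 0, 0, -5, 0, 0, 0, 0, 0, 0, 0, 0, 0, 0, 0, 0, 0, 0, 0]
}}

```text
clock: 9.55
position: [0.6323, 0.0279, 0.0461]
ee_rot: [-0.022, 3.14, 0.0]
force: [1.0, -0.1, -0.9]
width: 0.349
gripper_force: 30.0
```

>>> {"api": "carry_out", "payload": {
  "increments": [0, 0, 0, 0, 0, 0, 0, 0, 0, 0, 0, 0, 0, 0, 0, 0, 0, 0],
  "grip": 0.45
}}

```text
clock: 9.93
position: [0.6317, 0.0278, 0.0451]
ee_rot: [-0.022, 3.141, 0.0]
force: [-0.7, -0.6, 1.3]
width: 0.541
gripper_force: 0.0
```

>>> {"api": "carry_out", "payload": {
  "increments": [0, 0, 45, 0, 0, 0, 0, 0, 45, 0, 0, 0, -40.4, -35.2, 0, 0, 0, -0.052, -40.4, -35.2, 0, 0, 0, -0.052, -40.4, -35.2, 0, 0, 0, -0.052, -40.4, -35.2, 0, 0, 0, -0.052, -40.4, -35.2, 0, 0, 0, -0.052, 0, 0, 0, 0, 0, 0, 0, 0, 0, 0, 0, 0]
}}

```text
clock: 11.05
position: [0.4302, -0.148, 0.1353]
ee_rot: [0.385, 3.117, 0.001]
force: [-0.2, -0.2, 0.3]
width: 0.551
gripper_force: 0.0
```

>>> {"api": "carry_out", "payload": {
  "increments": [0, 0, 0, 0, 0, 0, 0, 0, 0, 0, 0, 0],
  "grip": 0.3
}}

```text
clock: 11.3
position: [0.4303, -0.1475, 0.1348]
ee_rot: [0.383, 3.118, -0.0]
force: [0.2, 0.6, -0.7]
width: 0.687
gripper_force: 0.0
```

Run:
```python
from h import *
s=readout.observe(); print(s["clock"],s["position"],s["ee_rot"],s["width"])
t=vision.get_image("top"); c=vision.calibration("top"); print(modules(t,c),modules(t,c,.042)); cv2.imwrite("pics/t4.png",t[:,:,::-1])
cw=vision.calibration("wrist"); w=vision.get_image("wrist"); print(modules(w,cw)); cv2.imwrite("pics/w4.png",w[:,:,::-1])
```

```text
11.3 [ 0.43025552 -0.14753797  0.13483959] [ 3.82513237e-01  3.11819437e+00 -1.31303249e-05] 0.6871482435147808
[(array([0.6175, 0.0262]), np.float64(-87.5), [0.031, 0.021]), (array([0.857 , 0.2669]), np.float64(76.6), [0.131, 0.176])] [(array([0.6104, 0.0259]), np.float64(-87.5), [0.03, 0.02]), (array([0.8429, 0.2595]), np.float64(76.6), [0.127, 0.17])]
[(array([ 0.5667, -0.0833]), np.float64(76.0), [0.34, 0.009]), (array([ 0.5299, -0.0442]), np.float64(-2.7), [0.02, 0.061]), (array([ 0.4693, -0.2856]), np.float64(-24.0), [0.06, 0.019]), (array([ 0.426 , -0.1449]), np.float64(-13.1), [0.032, 0.055])]
```

View pics/w4.png

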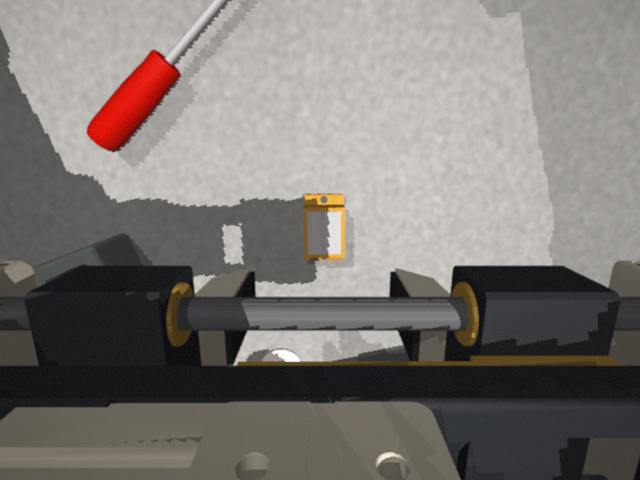

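Module 2 is at about (324,227) in the wrist view, square between the fingers. I'll descend and grip it.

>>> {"api": "carry_out", "payload": {
  "increments": [-2, 1, -40, 0, 0, 0, 0, 0, -40, 0, 0, 0, 0, 0, -30, 0, 0, 0, 0, 0, -12, 0, 0, 0, 0, 0, 0, 0, 0, 0]
}}

```text
clock: 12.02
position: [0.4274, -0.1471, 0.0127]
ee_rot: [-0.385, -3.117, -0.0]
force: [-0.3, 1.3, 0.2]
width: 0.699
gripper_force: 0.0
```

>>> {"api": "carry_out", "payload": {
  "increments": [0, 0, 0, 0, 0, 0, 0, 0, 0, 0, 0, 0, 0, 0, 0, 0, 0, 0, 0, 0, 0, 0, 0, 0, 0, 0, 0, 0, 0, 0],
  "grip": 1,
  "newtons": 30
}}

```text
clock: 12.65
position: [0.4279, -0.1472, 0.0133]
ee_rot: [0.385, 3.117, 0.0]
force: [-0.5, 1.3, 6.2]
width: 0.344
gripper_force: 30.0
```

>>> {"api": "carry_out", "payload": {
  "increments": [0, 0, 30, 0, 0, 0, 0, 0, 50, 0, 0, 0, 0, 0, 40, 0, 0, 0, 50.5, 16.4, 0, 0, 0, 0.065, 50.5, 16.4, 0, 0, 0, 0.065, 50.5, 16.4, 0, 0, 0, 0.065, 50.5, 16.4, 0, 0, 0, 0.065, 0, 0, 0, 0, 0, 0, 0, 0, -45, 0, 0, 0, 0, 0, -25, 0, 0, 0, 0, 0, -12, 0, 0, 0, 0, 0, -6, 0, 0, 0, 0, 0, 0, 0, 0, 0, 0, 0, 0, 0, 0, 0]
}}

```text
clock: 14.4
position: [0.6301, -0.0817, 0.0459]
ee_rot: [-0.022, 3.14, -0.0]
force: [-0.4, 0.6, -1.2]
width: 0.345
gripper_force: 30.0
```

>>> {"api": "carry_out", "payload": {
  "increments": [0, 0, 0, 0, 0, 0, 0, 0, 0, 0, 0, 0, 0, 0, 0, 0, 0, 0],
  "grip": 0.45
}}

```text
clock: 14.78
position: [0.6297, -0.0815, 0.0451]
ee_rot: [-0.022, 3.141, 0.0]
force: [-0.1, -0.2, 0.6]
width: 0.548
gripper_force: 0.0
```

>>> {"api": "carry_out", "payload": {
  "increments": [0, 0, 40, 0, 0, 0, 0, 0, 50, 0, 0, 0, -30, 10, 50, 0, 0, 0, -30, 10, 50, 0, 0, -0.157, -30, 10, 40, 0, 0, -0.157, -30, 10, 10, 0, 0, -0.157, 0, 0, 0, 0, 0, -0.157, 0, 0, 0, 0, 0, -0.157, 0, 0, 0, 0, 0, 0],
  "grip": 0.3
}}

```text
clock: 15.9
position: [0.5094, -0.0415, 0.2851]
ee_rot: [1.179, 2.912, 0.0]
force: [0.6, 0.2, -0.0]
width: 0.702
gripper_force: 0.0
```

Run:
```python
from h import *
s=readout.observe(); print(s["clock"],s["position"],s["ee_rot"],s["width"])
t=vision.get_image("scene"); w=vision.get_image("wrist"); w=cv2.resize(w,(400,300)); 
a=cv2.resize(t[150:350,200:467],(400,300))
cv2.imwrite("pics/s5.png",np.hstack([a,w])[:,:,::-1])
```

```text
15.9 [ 0.50944997 -0.04148673  0.28510227] [1.17941397e+00 2.91157204e+00 3.00299539e-04] 0.7017748976730452
```

View pics/s5.png

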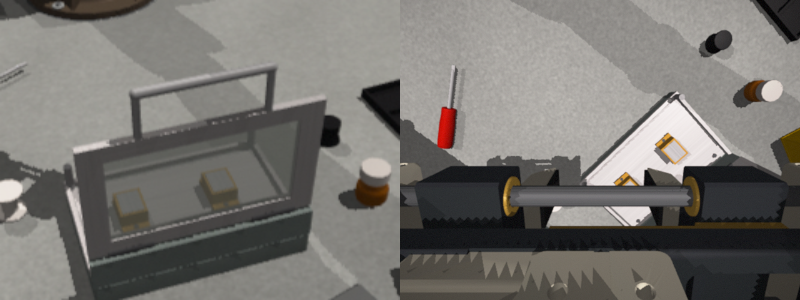

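Both packages lie flat on the deck and the cover is upright. Back to the handle.

>>> {"api": "carry_out", "payload": {
  "increments": [0, 0, 50, 0, 0, -0.157, 30, 2.7, 10, 0, 0, -0.157, 46, 2.7, 0, 0, 0, -0.157, 46, 2.7, 0, 0, 0, -0.157, 46, 2.7, 0, 0, 0, -0.157, 46, 2.7, 0, 0, 0, 0, 0, 0, 0, 0, 0, 0, 0, 0, -40, 0, 0, 0, 0, 0, -40, 0, 0, 0, 0, 0, 0, 0, 0, 0]
}}

```text
clock: 17.25
position: [0.7213, -0.0278, 0.262]
ee_rot: [-2.2, -2.236, 0.006]
force: [0.2, 0.1, -0.0]
width: 0.7
gripper_force: 0.0
```

Run:
```python
from h import *
s=readout.observe(); print(s["clock"],s["position"],s["ee_rot"],s["joints"],s["force"])
```

```text
17.25 [ 0.72125815 -0.02776015  0.26203615] [-2.19971417 -2.23618221  0.0061809 ] [-0.31442303  0.61399543  0.51011011  1.26568072 -0.29295455  1.3407795
  0.20142484] [ 0.21259728  0.12613922 -0.03028692]
```

>>> {"api": "carry_out", "payload": {
  "increments": [4, 0, -7, 0, 0, 0, 0, 0, 0, 0, 0, 0, 0, 0, 0, 0, 0, 0]
}}

```text
clock: 17.62
position: [0.7281, -0.0283, 0.2592]
ee_rot: [2.204, 2.237, 0.002]
force: [0.4, 0.8, -0.3]
width: 0.7
gripper_force: 0.0
```

>>> {"api": "carry_out", "payload": {
  "increments": [0, 0, 0, 0, 0, 0, 0, 0, 0, 0, 0, 0, 0, 0, 0, 0, 0, 0, 0, 0, 0, 0, 0, 0, 0, 0, 0, 0, 0, 0],
  "grip": 1,
  "newtons": 15
}}

```text
clock: 18.25
position: [0.7275, -0.0281, 0.2579]
ee_rot: [-2.205, -2.238, 0.0]
force: [0.1, 0.7, -0.3]
width: 0.209
gripper_force: 0.0
```

Run:
```python
import numpy as np
a=np.linspace(1.635,0,17); p=200*np.c_[-np.cos(a),np.sin(a)]
print(np.diff(p,axis=0).round(1).tolist())
```

```text
[[-20.4, 0.3], [-20.3, -1.8], [-20.1, -3.9], [-19.6, -5.9], [-18.9, -7.9], [-17.9, -9.8], [-16.9, -11.5], [-15.6, -13.2], [-14.2, -14.7], [-12.6, -16.1], [-10.9, -17.3], [-9.1, -18.3], [-7.2, -19.1], [-5.2, -19.8], [-3.1, -20.2], [-1.0, -20.4]]
```

>>> {"api": "carry_out", "payload": {
  "increments": [0, 0, 0, 0, 0, 0, 0, 0, 0, 0, 0, 0, 0, 0, 0, 0, 0, 0]
}}

```text
clock: 18.62
position: [0.7273, -0.0281, 0.2578]
ee_rot: [-2.205, -2.238, 0.001]
force: [-2.2, -0.3, -0.2]
width: 0.102
gripper_force: 15.0
```

>>> {"api": "carry_out", "payload": {
  "increments": [-20.4, 0, 0.3, 0, 0, 0, -20.3, 0, -1.8, 0, 0, 0, -20.1, 0, -3.9, 0, 0, 0, -19.6, 0, -5.9, 0, 0, 0, -18.9, 0, -7.9, 0, 0, 0, -17.9, 0, -9.8, 0, 0, 0, -16.9, 0, -11.5, 0, 0, 0, -15.6, 0, -13.2, 0, 0, 0]
}}

```text
clock: 19.62
position: [0.5785, -0.0296, 0.2049]
ee_rot: [2.204, 2.234, 0.002]
force: [1.7, -3.5, -0.3]
width: 0.103
gripper_force: 15.0
```

>>> {"api": "carry_out", "payload": {
  "increments": [-14.2, 0, -14.7, 0, 0, 0, -12.6, 0, -16.1, 0, 0, 0, -10.9, 0, -17.3, 0, 0, 0, -9.1, 0, -18.3, 0, 0, 0, 0, 0, 0, 0, 0, 0]
}}

```text
clock: 20.25
position: [0.5312, -0.0296, 0.1372]
ee_rot: [2.205, 2.235, -0.001]
force: [2.3, -4.5, -4.2]
width: 0.102
gripper_force: 15.0
```

>>> {"api": "carry_out", "payload": {
  "increments": [-7.2, 0, -19.1, 0, 0, 0, -5.2, 0, -19.8, 0, 0, 0, -3.1, 0, -20.2, 0, 0, 0, -1, 0, -20.4, 0, 0, 0, 0, 0, 0, 0, 0, 0, 0, 0, 0, 0, 0, 0]
}}

```text
clock: 21.0
position: [0.515, -0.0293, 0.0586]
ee_rot: [2.205, 2.236, -0.001]
force: [1.5, -5.2, -3.0]
width: 0.104
gripper_force: 15.0
```

>>> {"api": "carry_out", "payload": {
  "increments": [0, 0, -4, 0, 0, 0, 0, 0, -4, 0, 0, 0, 0, 0, 0, 0, 0, 0]
}}

```text
clock: 21.38
position: [0.515, -0.0286, 0.0518]
ee_rot: [2.205, 2.237, 0.002]
force: [-3.5, -3.0, 11.7]
width: 0.106
gripper_force: 15.0
```

>>> {"api": "carry_out", "payload": {
  "increments": [0, 0, 0, 0, 0, 0, 0, 0, 0, 0, 0, 0, 0, 0, 0, 0, 0, 0],
  "grip": 0.3
}}

```text
clock: 21.75
position: [0.5147, -0.0278, 0.0505]
ee_rot: [2.204, 2.238, 0.001]
force: [0.4, -0.8, -0.9]
width: 0.379
gripper_force: 0.0
```

>>> {"api": "carry_out", "payload": {
  "increments": [0, 0, 50, 0, 0, 0, 0, 0, 50, 0, 0, 0, 2.5, -55, 0, 0, 0, 0.018, 2.5, -55, 0, 0, 0, 0.018, 2.5, -55, 0, 0, 0, 0.018, 2.5, -55, 0, 0, 0, 0.018, 2.5, -55, 0, 0, 0, 0.018, 0, -54, 0, 0, 0, 0, 0, 0, 0, 0, 0, 0, 0, 0, 0, 0, 0, 0]
}}

```text
clock: 23.0
position: [0.527, -0.3564, 0.1499]
ee_rot: [-2.101, -2.334, -0.001]
force: [0.1, -0.1, -0.7]
width: 0.696
gripper_force: 0.0
```

Run:
```python
from h import *
s=readout.observe(); print(s["clock"],s["position"],s["ee_rot"],s["joints"],s["force"])
c=vision.calibration("top");t=vision.get_image("top"); w=vision.get_image("wrist"); s=vision.get_image("scene")
print(modules(t,c,.042))
a=cv2.resize(s[150:350,60:420],(800,444))[:300,:]; a=cv2.resize(s[150:350,140:407],(400,300))
b=cv2.resize(t[150:350,230:497],(400,300));w=cv2.resize(w,(400,300))
cv2.imwrite("pics/m6.png",np.vstack([np.hstack([a,b]),np.hstack([w,w*0])])[:,:,::-1])
```

```text
23.0 [ 0.52695357 -0.35642671  0.14987153] [-2.10141773e+00 -2.33379387e+00 -5.97776356e-04] [ 0.17923786  0.55430443  0.50468082  1.66434851 -0.30712446  1.00370375
  0.89206563] [ 0.12411875 -0.10796151 -0.69939143]
[(array([0.8429, 0.2595]), np.float64(76.6), [0.127, 0.17])]
```

View pics/m6.png

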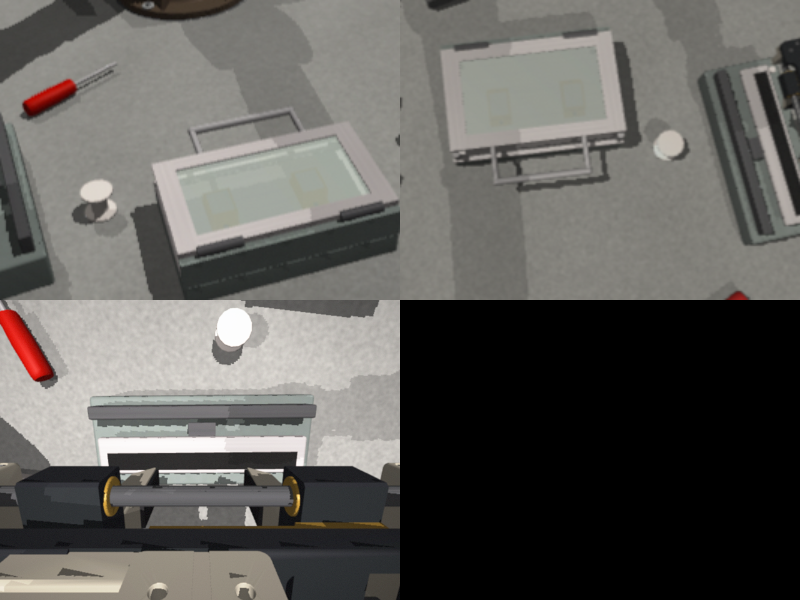

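The cover is fully shut with both packages under it. The bar ends show at columns 157 and 490 in the wrist view, so its middle (323) matches the tool. Pressing now.

>>> {"api": "carry_out", "payload": {
  "increments": [0.5, -1.5, -30, 0, 0, 0, 0, 0, -30, 0, 0, 0, 0, 0, -8, 0, 0, 0, 0, 0, 0, 0, 0, 0, 0, 0, 0, 0, 0, 0, 0, 0, 0, 0, 0, 0],
  "grip": 1,
  "newtons": 15
}}

```text
clock: 23.9
position: [0.5281, -0.3589, 0.0834]
ee_rot: [2.101, 2.334, 0.001]
force: [0.3, 0.4, -0.1]
width: 0.097
gripper_force: 0.0
```

>>> {"api": "carry_out", "payload": {
  "increments": [0, 0, -5, 0, 0, 0, 0, 0, -4, 0, 0, 0, 0, 0, -4, 0, 0, 0, 0, 0, 0, 0, 0, 0]
}}

```text
clock: 24.4
position: [0.5275, -0.3588, 0.0692]
ee_rot: [2.102, 2.335, -0.0]
force: [-0.3, -0.1, 3.2]
width: 0.006
gripper_force: 1.6
```

>>> {"api": "carry_out", "payload": {
  "increments": [0, 0, -3, 0, 0, 0, 0, 0, -3, 0, 0, 0, 0, 0, -1.5, 0, 0, 0, 0, 0, 0, 0, 0, 0]
}}

```text
clock: 24.9
position: [0.5279, -0.3591, 0.0641]
ee_rot: [2.101, 2.333, 0.002]
force: [-5.7, 4.5, 24.6]
width: 0.009
gripper_force: 11.6
```

>>> {"api": "carry_out", "payload": {
  "increments": [0, 0, 1, 0, 0, 0, 0, 0, 0, 0, 0, 0, 0, 0, 0, 0, 0, 0, 0, 0, 0, 0, 0, 0]
}}

```text
clock: 25.4
position: [0.5278, -0.359, 0.0644]
ee_rot: [2.101, 2.334, 0.001]
force: [-5.0, 2.1, 17.4]
width: 0.002
gripper_force: 8.4
```

Run:
```python
from h import *
s=readout.observe(); print(s["clock"],s["position"],s["force"])
t=vision.get_image("scene")
crop(t,70,200,230,360,3.7,"pics/s7.png")
```

```text
25.4 [ 0.52783835 -0.35903479  0.064404  ] [-4.97958138  2.10167502 17.40546447]
```

View pics/s7.png

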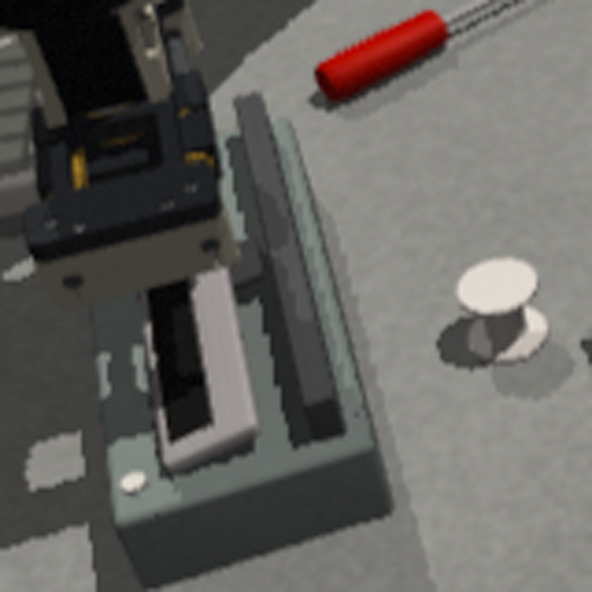

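The press depth (6.7 mm at the pad's hinge-side edge) matches the stop. I'll ease off to a light force for a clean, level hold, then lift.

>>> {"api": "carry_out", "payload": {
  "increments": [0, 0, 1.2, 0, 0, 0, 0, 0, 0, 0, 0, 0, 0, 0, 0, 0, 0, 0, 0, 0, 0, 0, 0, 0]
}}

```text
clock: 25.95
position: [0.5277, -0.359, 0.0648]
ee_rot: [2.102, 2.334, 0.0]
force: [-1.3, 0.8, 9.9]
width: -0.001
gripper_force: 4.7
```

>>> {"api": "carry_out", "payload": {
  "increments": [0, 0, 20, 0, 0, 0, 0, 0, 60, 0, 0, 0, 0, 0, 0, 0, 0, 0]
}}

```text
clock: 26.32
position: [0.5298, -0.3607, 0.1494]
ee_rot: [2.097, 2.328, 0.002]
force: [-0.2, 0.5, -0.3]
width: 0.003
gripper_force: 0.0
```

>>> {"api": "carry_out", "payload": {
  "increments": [-2.2, 55, 0, 0, 0, -0.018, -2.2, 55, 0, 0, 0, -0.018, -2.2, 55, 0, 0, 0, -0.018, -2.2, 55, 0, 0, 0, -0.018, -2.2, 55, 0, 0, 0, -0.018, -2, 56, 0, 0, 0, 0, 0, 0, -50, 0, 0, 0, 0, 0, -35, 0, 0, 0, 0, 0, -14, 0, 0, 0, 0, 0, 0, 0, 0, 0],
  "grip": 0.3
}}

```text
clock: 27.58
position: [0.5142, -0.0279, 0.0448]
ee_rot: [-2.205, -2.237, 0.002]
force: [-0.9, -0.3, 0.9]
width: 0.701
gripper_force: 0.0
```

>>> {"api": "carry_out", "payload": {
  "increments": [0, 0, 0, 0, 0, 0, 0, 0, 0, 0, 0, 0, 0, 0, 0, 0, 0, 0, 0, 0, 0, 0, 0, 0, 0, 0, 0, 0, 0, 0, 0, 0, 0, 0, 0, 0],
  "grip": 1,
  "newtons": 15
}}

```text
clock: 28.32
position: [0.5149, -0.0276, 0.0451]
ee_rot: [2.204, 2.238, 0.001]
force: [0.3, -0.1, -0.7]
width: 0.1
gripper_force: 15.1
```

>>> {"api": "carry_out", "payload": {
  "increments": [1, 0, 20.4, 0, 0, 0, 3.1, 0, 20.2, 0, 0, 0, 5.2, 0, 19.8, 0, 0, 0, 7.2, 0, 19.1, 0, 0, 0, 9.1, 0, 18.3, 0, 0, 0, 10.9, 0, 17.3, 0, 0, 0, 12.6, 0, 16.1, 0, 0, 0, 14.2, 0, 14.7, 0, 0, 0]
}}

```text
clock: 29.32
position: [0.574, -0.0267, 0.1905]
ee_rot: [-2.199, -2.233, 0.007]
force: [-13.3, 3.3, 7.8]
width: 0.1
gripper_force: 15.0
```

>>> {"api": "carry_out", "payload": {
  "increments": [15.6, 0, 13.2, 0, 0, 0, 16.9, 0, 11.5, 0, 0, 0, 17.9, 0, 9.8, 0, 0, 0, 18.9, 0, 7.9, 0, 0, 0, 19.6, 0, 5.9, 0, 0, 0, 20.1, 0, 3.9, 0, 0, 0, 20.3, 0, 1.8, 0, 0, 0, 10, 0, 0, 0, 0, 0, 0, 0, 0, 0, 0, 0, 0, 0, 0, 0, 0, 0]
}}

```text
clock: 30.58
position: [0.718, -0.0251, 0.2452]
ee_rot: [-2.202, -2.24, -0.004]
force: [2.1, 4.5, 3.4]
width: 0.103
gripper_force: 15.0
```

>>> {"api": "carry_out", "payload": {
  "increments": [0, 0, 0, 0, 0, 0, 0, 0, 0, 0, 0, 0, 0, 0, 0, 0, 0, 0],
  "grip": 0.3
}}

```text
clock: 30.95
position: [0.7169, -0.0281, 0.2448]
ee_rot: [-2.205, -2.237, 0.001]
force: [-0.2, -0.5, 0.6]
width: 0.38
gripper_force: 0.0
```

>>> {"api": "carry_out", "payload": {
  "increments": [0, 0, 50, 0, 0, 0, 0, 0, 40, 0, 0, 0, -50, 0, 0, 0, 0, 0, -50, 0, 0, 0, 0, 0.157, -50, 0, 0, 0, 0, 0.157, -50, 0, -20, 0, 0, 0.157, -50, 0, -20, 0, 0, 0.157, 0, 0, -20, 0, 0, 0.157, 0, 0, 0, 0, 0, 0.157, 0, 0, 0, 0, 0, 0.157, 0, 0, 0, 0, 0, 0.157, 0, 0, 0, 0, 0, 0.157, 0, 0, 0, 0, 0, 0.157, 0, 0, 0, 0, 0, 0]
}}

```text
clock: 32.7
position: [0.467, -0.028, 0.275]
ee_rot: [-0.02, 3.141, 0.0]
force: [-0.0, -0.8, -0.3]
width: 0.699
gripper_force: 0.0
```

Run:
```python
from h import *
s=readout.observe(); print(s["clock"],s["position"],s["ee_rot"],s["joints"])
cw=vision.calibration("wrist"); w=vision.get_image("wrist"); print(modules(w,cw,.042)); cv2.imwrite("pics/w8.png",w[:,:,::-1])
c=vision.calibration("top"); t=vision.get_image("top"); print(modules(t,c,.042)); cv2.imwrite("pics/t8.png",t[:,:,::-1])
s=vision.get_image("scene"); cv2.imwrite("pics/m8.png",np.hstack([cv2.resize(w,(400,300)),cv2.resize(s[150:350,200:467],(400,300))])[:,:,::-1])
```

```text
32.7 [ 0.46704715 -0.02795198  0.27499816] [-1.96943958e-02  3.14143497e+00  4.47665907e-05] [-0.37261344  0.12712427  0.36175528  1.8880743  -0.04954937  1.13491584
  1.59073266]
[(array([0.6369, 0.108 ]), np.float64(-89.3), [0.462, 0.049]), (array([0.5913, 0.1487]), np.float64(12.1), [0.028, 0.084]), (array([ 0.5952, -0.2008]), np.float64(-9.1), [0.083, 0.026])]
[(array([0.8429, 0.2595]), np.float64(76.6), [0.127, 0.17])]
```

View pics/m8.png

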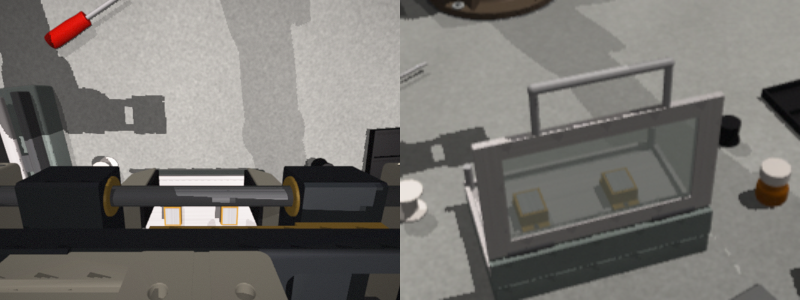

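Both packages sit exactly where I put them: same pixels through the pane, at (530,207) and (619,187). The cover is upright. Picking module 1.

>>> {"api": "carry_out", "payload": {
  "increments": [40.5, 14, -25, 0, 0, 0, 40.5, 14, -25, 0, 0, 0, 40.5, 14, -25, 0, 0, 0, 40.5, 14, -25, 0, 0, 0, 0, 0, -40, 0, 0, 0, 0, 0, -40, 0, 0, 0, 0, 0, -30, 0, 0, 0, 0, 0, -20, 0, 0, 0, 0, 0, 0, 0, 0, 0],
  "grip": 0.42
}}

```text
clock: 33.98
position: [0.6279, 0.0284, 0.0434]
ee_rot: [0.019, -3.138, 0.001]
force: [0.4, -0.3, 0.9]
width: 0.579
gripper_force: 0.0
```

>>> {"api": "carry_out", "payload": {
  "increments": [0, 0, 0, 0, 0, 0, 0, 0, 0, 0, 0, 0, 0, 0, 0, 0, 0, 0, 0, 0, 0, 0, 0, 0],
  "grip": 1,
  "newtons": 30
}}

```text
clock: 34.48
position: [0.6298, 0.0285, 0.0459]
ee_rot: [-0.022, 3.14, 0.001]
force: [-1.0, 0.4, 7.1]
width: 0.341
gripper_force: 30.0
```

>>> {"api": "carry_out", "payload": {
  "increments": [0, 0, 30, 0, 0, 0, 0, 0, 40, 0, 0, 0, 0, 0, 30, 0, 0, 0, -10.6, 46.7, 0, 0, 0, 0.007, -10.6, 46.7, 0, 0, 0, 0.007, -10.6, 46.7, 0, 0, 0, 0.007, -10.6, 46.7, 0, 0, 0, 0.007, -10.6, 46.7, 0, 0, 0, 0.007, -10.6, 46.7, 0, 0, 0, 0.007, -10.6, 46.7, 0, 0, 0, 0.007, -10.6, 46.7, 0, 0, 0, 0.007, 0, 0, 0, 0, 0, 0, 0, 0, 0, 0, 0, 0]
}}

```text
clock: 36.1
position: [0.5443, 0.4014, 0.1448]
ee_rot: [0.11, -3.14, 0.001]
force: [-0.3, -1.0, -1.4]
width: 0.345
gripper_force: 30.0
```

Run:
```python
from h import *
s=readout.observe(); print(s["clock"],s["position"],s["ee_rot"],s["width"],s["gripper_force"])
c=vision.calibration("top"); t=vision.get_image("top"); print(modules(t,c,.042)); crop(t,100,180,360,330,3,"pics/t9.png")
s=vision.get_image("scene"); crop(s,380,120,600,285,3.6,"pics/s9.png")
```

```text
36.1 [0.54433392 0.40144837 0.14475126] [ 1.10249899e-01 -3.13957297e+00  1.37925362e-03] 0.34497467841960205 29.999667406082153
[(array([ 0.6137, -0.0832]), np.float64(84.1), [0.023, 0.031]), (array([0.8429, 0.2596]), np.float64(76.6), [0.127, 0.171])]
```

View pics/s9.png

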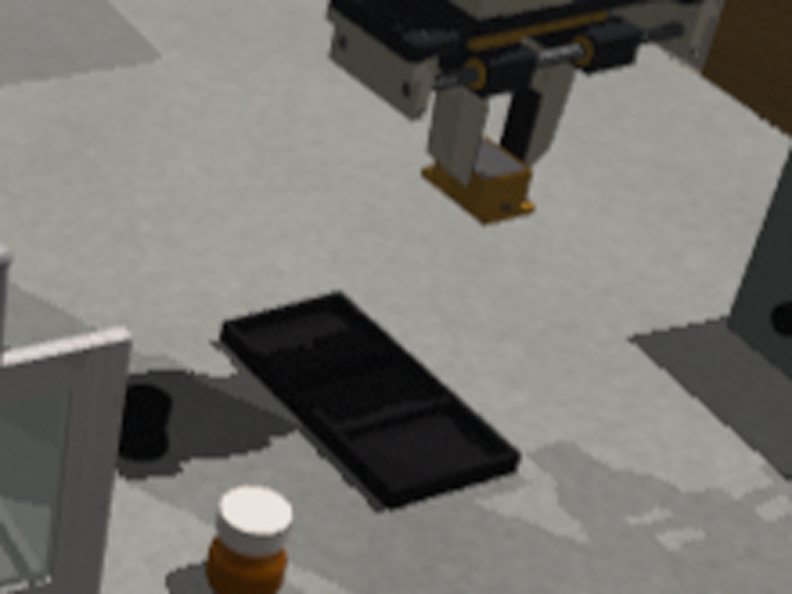

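The package hangs level in the grip over the tray. I'll cross-check the tray pose with this view's corners, (222,325), (342,293), (518,458) and (387,500) in the crop.

Run:
```python
from h import *
c=vision.calibration("scene")
p=np.array([at(c,380+(U+.5)/3.6-.5,120+(V+.5)/3.6-.5,.014) for U,V in[(222,325),(342,293),(518,458),(387,500)]])
print(p.mean(0)); e=np.roll(p,-1,0)-p; print(np.linalg.norm(e,axis=1),np.degrees(np.arctan2(e[:,1],e[:,0])))
```

```text
[0.55404582 0.34990438 0.014     ]
[0.08593415 0.1715455  0.08669839 0.17280386] [  94.85730246    3.15614874  -84.32651477 -177.08206244]
```

That check caught a mistake: the tray's long axis runs along world x (about 4°), so the bays are spaced along x and the tool must turn 90°. The far bay is at (.606,.351) and the near bay at (.494,.344). I'll turn and move over the far bay.

>>> {"api": "carry_out", "payload": {
  "increments": [6.2, -5, 0, 0, 0, -0.157, 6.2, -5, 0, 0, 0, -0.157, 6.2, -5, 0, 0, 0, -0.157, 6.2, -5, 0, 0, 0, -0.157, 6.2, -5, 0, 0, 0, -0.157, 6.2, -5, 0, 0, 0, -0.157, 6.2, -5, 0, 0, 0, -0.157, 6.2, -5, 0, 0, 0, -0.157, 6.2, -5, 0, 0, 0, -0.157, 6.2, -5, 0, 0, 0, -0.157, 0, 0, 0, 0, 0, 0, 0, 0, -50, 0, 0, 0, 0, 0, -25, 0, 0, 0, 0, 0, 0, 0, 0, 0]
}}

```text
clock: 37.95
position: [0.6049, 0.3512, 0.0681]
ee_rot: [-2.137, -2.301, 0.006]
force: [-0.9, 0.3, -0.3]
width: 0.338
gripper_force: 30.0
```

Run:
```python
from h import *
s=readout.observe(); print(s["clock"],s["position"],s["ee_rot"],s["width"],s["gripper_force"])
s=vision.get_image("scene"); crop(s,380,120,600,285,3.6,"pics/s10.png")
```

```text
37.95 [0.60485664 0.35119041 0.06808763] [-2.13747621 -2.30053001  0.0057736 ] 0.3383659732332833 29.99977022409439
```

View pics/s10.png

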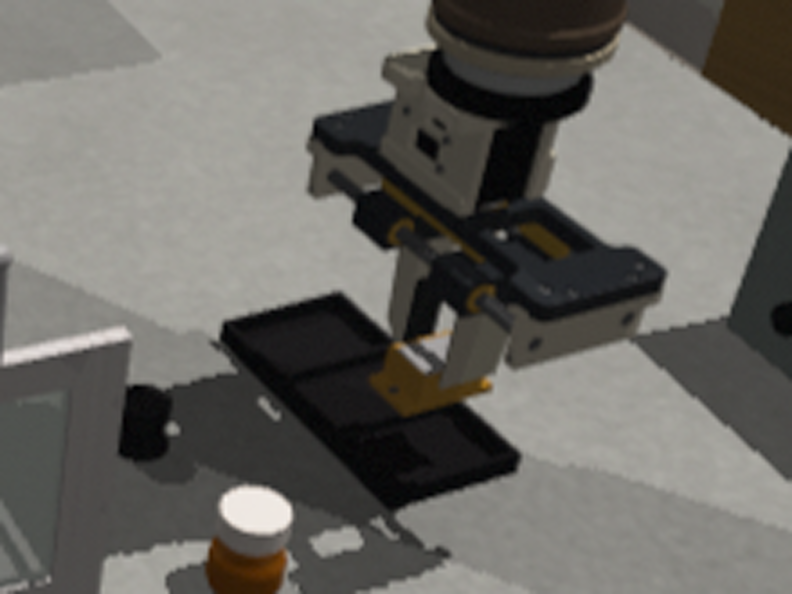

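The package is over the far bay at about (430,385), turned correctly. Lowering.

>>> {"api": "carry_out", "payload": {
  "increments": [1, 0, -28, 0, 0, 0, 0, 0, -12, 0, 0, 0, 0, 0, -5, 0, 0, 0, 0, 0, 0, 0, 0, 0, 0, 0, 0, 0, 0, 0]
}}

```text
clock: 38.62
position: [0.6079, 0.3522, 0.0259]
ee_rot: [2.141, 2.299, 0.002]
force: [-0.2, 0.7, -1.1]
width: 0.342
gripper_force: 30.0
```

>>> {"api": "carry_out", "payload": {
  "increments": [0, 0, -3.5, 0, 0, 0, 0, 0, 0, 0, 0, 0, 0, 0, 0, 0, 0, 0]
}}

```text
clock: 39.0
position: [0.6074, 0.352, 0.0215]
ee_rot: [2.141, 2.299, 0.0]
force: [-0.2, -0.3, -1.0]
width: 0.34
gripper_force: 30.0
```

>>> {"api": "carry_out", "payload": {
  "increments": [0, 0, -2, 0, 0, 0, 0, 0, 0, 0, 0, 0, 0, 0, 0, 0, 0, 0]
}}

```text
clock: 39.38
position: [0.6076, 0.3521, 0.02]
ee_rot: [2.141, 2.299, 0.001]
force: [-2.2, -1.0, 5.6]
width: 0.343
gripper_force: 30.0
```

>>> {"api": "carry_out", "payload": {
  "increments": [0, 0, 0, 0, 0, 0, 0, 0, 0, 0, 0, 0, 0, 0, 0, 0, 0, 0],
  "grip": 0.48
}}

```text
clock: 39.75
position: [0.6073, 0.352, 0.0192]
ee_rot: [-2.141, -2.299, 0.0]
force: [0.4, 0.3, 0.1]
width: 0.518
gripper_force: 0.0
```

>>> {"api": "carry_out", "payload": {
  "increments": [0, 0, 30, 0, 0, 0, 0, 0, 50, 0, 0, 0, 0, 0, 40, 0, 0, 0, 0, 0, 0, 0, 0, 0]
}}

```text
clock: 40.25
position: [0.6095, 0.3526, 0.1432]
ee_rot: [2.14, 2.297, 0.009]
force: [-0.2, -0.1, -0.7]
width: 0.519
gripper_force: 0.0
```

Run:
```python
from h import *
s=readout.observe(); print(s["clock"],s["position"],s["ee_rot"],s["joints"])
c=vision.calibration("top"); t=vision.get_image("top"); print(modules(t,c,.042)); cv2.imwrite("pics/t11.png",t[:,:,::-1])
```

```text
40.25 [0.60949823 0.35255282 0.14324229] [2.14019023 2.29731409 0.00932812] [-1.00017545  0.70648344  0.69153247  1.4975417  -0.48212199  1.10591879
 -0.13975731]
[(array([0.6029, 0.3404]), np.float64(-84.9), [0.057, 0.037]), (array([ 0.6137, -0.0832]), np.float64(84.1), [0.023, 0.031]), (array([0.8429, 0.2595]), np.float64(76.6), [0.127, 0.17])]
```

Module 1 is in the far bay and module 2 has not moved. Fetching module 2.

>>> {"api": "carry_out", "payload": {
  "increments": [-3.9, -27, 0, 0, 0, 0.1515, -3.9, -27, 0, 0, 0, 0.1515, -3.9, -27, 0, 0, 0, 0.1515, -3.9, -27, 0, 0, 0, 0.1515, -3.9, -27, 0, 0, 0, 0.1515, -3.9, -27, 0, 0, 0, 0.1515, -3.9, -27, 0, 0, 0, 0.1515, -3.9, -27, 0, 0, 0, 0.1515, -3.9, -27, 0, 0, 0, 0.1515, -3.9, -27, 0, 0, 0, 0.1515, 20.5, -55, 0, 0, 0, 0, 20.5, -55, 0, 0, 0, 0, 20.5, -53.5, 0, 0, 0, 0, 0, 0, 0, 0, 0, 0, 0, 0, 0, 0, 0, 0],
  "grip": 0.42
}}

```text
clock: 42.18
position: [0.629, -0.081, 0.1381]
ee_rot: [0.023, -3.139, -0.001]
force: [0.5, 0.2, -0.2]
width: 0.581
gripper_force: 0.0
```

Run:
```python
from h import *
s=readout.observe(); print(s["clock"],s["position"],s["ee_rot"],s["width"])
```

```text
42.175 [ 0.62898728 -0.08097093  0.13805526] [ 2.31860572e-02 -3.13919765e+00 -1.34733486e-03] 0.5807153290132485
```

>>> {"api": "carry_out", "payload": {
  "increments": [0, 0, -40, 0, 0, 0, 0, 0, -30, 0, 0, 0, 0, 0, -23, 0, 0, 0, 0, 0, 0, 0, 0, 0]
}}

```text
clock: 42.68
position: [0.6279, -0.079, 0.0444]
ee_rot: [0.028, -3.137, -0.002]
force: [0.1, 0.1, 0.3]
width: 0.58
gripper_force: 0.0
```

>>> {"api": "carry_out", "payload": {
  "increments": [0, 0, 0, 0, 0, 0, 0, 0, 0, 0, 0, 0, 0, 0, 0, 0, 0, 0, 0, 0, 0, 0, 0, 0],
  "grip": 1,
  "newtons": 30
}}

```text
clock: 43.18
position: [0.6305, -0.0813, 0.0474]
ee_rot: [-0.024, 3.14, 0.001]
force: [-1.4, 1.2, 6.4]
width: 0.339
gripper_force: 30.0
```

>>> {"api": "carry_out", "payload": {
  "increments": [0, 0, 30, 0, 0, 0, 0, 0, 40, 0, 0, 0, 0, 0, 25, 0, 0, 0, -20, 55, 0, 0, 0, 0, -20, 55, 0, 0, 0, 0, -20, 55, 0, 0, 0, 0]
}}

```text
clock: 43.92
position: [0.569, 0.085, 0.1416]
ee_rot: [-0.023, 3.141, 0.0]
force: [0.6, 0.2, -2.4]
width: 0.345
gripper_force: 30.0
```

>>> {"api": "carry_out", "payload": {
  "increments": [-7.3, 26, 0, 0, 0, -0.1515, -7.3, 26, 0, 0, 0, -0.1515, -7.3, 26, 0, 0, 0, -0.1515, -7.3, 26, 0, 0, 0, -0.1515, -7.3, 26, 0, 0, 0, -0.1515, -7.3, 26, 0, 0, 0, -0.1515, -7.3, 26, 0, 0, 0, -0.1515, -7.3, 26, 0, 0, 0, -0.1515, -7.3, 26, 0, 0, 0, -0.1515, -7.3, 26, 0, 0, 0, -0.1515, 0, 0, 0, 0, 0, 0, 0, 0, 0, 0, 0, 0]
}}

```text
clock: 45.42
position: [0.497, 0.3427, 0.1414]
ee_rot: [2.139, 2.3, -0.001]
force: [-0.3, -1.0, -0.5]
width: 0.341
gripper_force: 30.0
```

Run:
```python
from h import *
s=readout.observe(); print(s["clock"],s["position"],s["ee_rot"],s["width"],s["gripper_force"])
c=vision.calibration("top"); print(modules(cv2.imread("pics/t11.png")[:,:,::-1],c,.016))
```

```text
45.425 [0.49695974 0.34267091 0.14141694] [ 2.13922129e+00  2.30000969e+00 -6.76633245e-04] 0.34118849341443996 29.99925345182419
[(array([0.6088, 0.349 ]), np.float64(-84.9), [0.059, 0.038]), (array([ 0.6199, -0.0858]), np.float64(84.1), [0.023, 0.032]), (array([0.8551, 0.266 ]), np.float64(76.6), [0.13, 0.175])]
```

>>> {"api": "carry_out", "payload": {
  "increments": [-2, 1, -45, 0, 0, 0, 0, 0, -40, 0, 0, 0, 0, 0, -22, 0, 0, 0, 0, 0, -8, 0, 0, 0, 0, 0, 0, 0, 0, 0, 0, 0, 0, 0, 0, 0]
}}

```text
clock: 46.18
position: [0.4957, 0.3446, 0.0276]
ee_rot: [2.141, 2.298, 0.003]
force: [-0.3, 0.5, -0.8]
width: 0.342
gripper_force: 30.0
```

>>> {"api": "carry_out", "payload": {
  "increments": [0, 0, -3, 0, 0, 0, 0, 0, 0, 0, 0, 0, 0, 0, 0, 0, 0, 0]
}}

```text
clock: 46.55
position: [0.4949, 0.3446, 0.0236]
ee_rot: [2.141, 2.299, 0.0]
force: [0.4, -0.3, -2.0]
width: 0.342
gripper_force: 30.0
```

>>> {"api": "carry_out", "payload": {
  "increments": [0, 0, -2, 0, 0, 0, 0, 0, 0, 0, 0, 0, 0, 0, 0, 0, 0, 0]
}}

```text
clock: 46.92
position: [0.495, 0.3446, 0.0215]
ee_rot: [2.141, 2.299, 0.0]
force: [-0.8, 0.4, -0.1]
width: 0.337
gripper_force: 30.0
```

>>> {"api": "carry_out", "payload": {
  "increments": [0, 0, -1, 0, 0, 0, 0, 0, 0, 0, 0, 0]
}}

```text
clock: 47.18
position: [0.495, 0.3446, 0.0214]
ee_rot: [-2.141, -2.298, -0.001]
force: [-3.2, -2.0, 12.1]
width: 0.342
gripper_force: 30.0
```

>>> {"api": "carry_out", "payload": {
  "increments": [0, 0, 0, 0, 0, 0, 0, 0, 0, 0, 0, 0, 0, 0, 0, 0, 0, 0],
  "grip": 0.48
}}

```text
clock: 47.55
position: [0.4948, 0.3444, 0.0203]
ee_rot: [2.141, 2.299, -0.0]
force: [-0.7, 0.4, -0.4]
width: 0.519
gripper_force: 0.0
```

>>> {"api": "carry_out", "payload": {
  "increments": [0, 0, 30, 0, 0, 0, 0, 0, 50, 0, 0, 0, 0, 0, 50, 0, 0, 0, -40, 50, 30, 0, 0, 0, -40, 50, 0, 0, 0, 0, -40, 50, 0, 0, 0, 0, 0, 50, 0, 0, 0, 0, 0, 0, 0, 0, 0, 0]
}}

```text
clock: 48.55
position: [0.3788, 0.5406, 0.1759]
ee_rot: [-2.133, -2.305, -0.0]
force: [0.5, -0.6, 0.8]
width: 0.517
gripper_force: 0.0
```

Run:
```python
from h import *
s=readout.observe(); print(s["clock"],s["position"],s["force"],s["width"])
c=vision.calibration("top"); t=vision.get_image("top"); print(modules(t,c,.016))
s=vision.get_image("scene")
a=cv2.resize(t[150:350,110:377],(400,300)); d=cv2.resize(t[150:350,300:567],(400,300))
b=cv2.resize(s[150:350,380:580],(300,300)); e=cv2.resize(s[140:370,80:440],(470,300))
cv2.imwrite("pics/f.png",np.vstack([np.hstack([a,d]),np.hstack([b,e,np.zeros((300,30,3),np.uint8)])])[:,:,::-1])
```

```text
48.55 [0.37878668 0.54063909 0.17589818] [ 0.52408176 -0.62017686  0.78820253] 0.5174109610065716
[(array([0.4964, 0.3397]), np.float64(-84.4), [0.059, 0.035]), (array([0.6092, 0.349 ]), np.float64(-85.2), [0.059, 0.038]), (array([0.8551, 0.266 ]), np.float64(76.6), [0.13, 0.175])]
```

View pics/f.png

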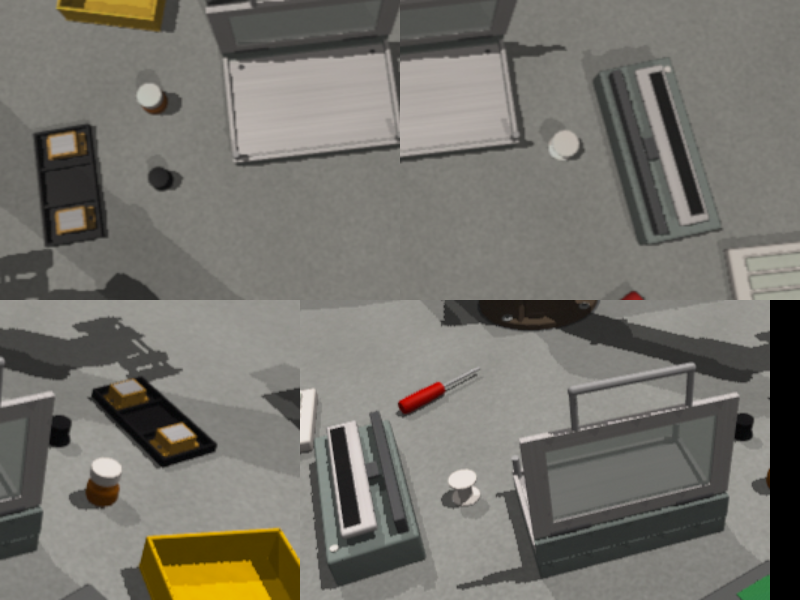

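The final view shows a package flat in each outer bay, at (65,145) and (73,220). The deck is empty, the cover upright, the bar back up and the bystanders in place. Handing in.

```bash
python3 -c "
from cell import arm; print(arm.sign_off())"
```

```text
the job is handed in; nothing more can be done
None
```

I handed the job in at about 49 s with no verdict shown: the bar was pressed to its stop with the cover shut, and the last pictures show both packages (only two were present) flat in separate tray bays, the cover upright and the bystanders undisturbed.

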